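# Stir the rinsed polishing beads

### The arm

A 6-joint arm with a two-finger parallel gripper is mounted at the origin on the work surface. World frame = base frame: x ahead of the robot, y to its left, z up, the work surface at z = 0. Lengths are in m, angles in degrees, forces in N, time in s.
With the tool pointing down it reaches from about 0.35 to 0.875 m from the base axis. Payload 4.2 kg.
Tool frame: the origin (TCP) lies at the very end of the fingers, on their centre line; the grasp point (between the pads) lies 19 mm behind it; z points along the fingers, y is the line along which they close (so a half turn about z gives the same grasp; the last joint's range is limited). The gripper opens to 87 mm and grips with 3 to 60 N. Pads are 19 mm wide; open, the fingers measure 117 mm over their backs; the gripper's body (75 mm by 190 mm) begins 51 mm behind the grasp point.
Start: joints at [79.561, 22.042, 0.453, 0, -68.411, -14.817], TCP at [0.267, 0.565, 0.201] pointing down, gripper open.
Joint ranges: [-179.83, 179.83], [-69.29, 118.12], [-61.27, 80.66], [-181.25, 117.63], [-171.15, -9.14], [-177.46, 177.46]. Speed limits (degrees/s): [159.86, 159.86, 180, 180, 180, 180].

### API

Orientations are given as a 3x3 rotation matrix whose columns are the frame's x, y, z axes.
In Python, from station import r gives the robot as it stands.
- The arm moves only by the tool jog_arm, never from a script. Its argument "plan" is text: rows parted by semicolons, each of 7 numbers parted by spaces: the shift along the tool's x, y, z normalised to -1 to 1, where 1 is 0.025 m, then the turn, a rotation vector about the tool's x, y, z normalised to -1 to 1, where 1 is 8 degrees, then the closure, from -1 (fully open) to 1 (shut). A call has exactly 10 rows; each row shifts and turns the commanded pose from where the row before left it, along the tool's axes as they then stand; what a row does not reach is not made up. A row lasts 1/10 s, in which the tool goes at most 50 mm and 8.59 degrees, less where a joint would pass 70% of its speed; a pose out of reach is approached as far as the arm can. A call with a number of a shift or a turn outside -1 to 1 is refused whole. A call with a gripper value outside its range is refused whole. The fingers move at their own pace and stop on an object; the grip force is fixed at half the most. Time passes only in rows, so rows that do not move let the fingers close, or fill a call up. It gives the time, the measured TCP pose, the force, the opening and the grip force at its end, in the units of the state.
- r.sense(): the state, without advancing time (a new reading comes with each control period).
- r.capture(name): name is "scene" or "top"; returns (picture, depth): 420x560x3 uint8, red, green, blue; 420x560 float32, m along the optical axis (not along the pixel's ray), 0 where there is no reading.
- r.get_calibration(name): a dict with "mtx" (3x3 intrinsics, pixels), "extrinsics" (4x4, takes a point from camera to world coordinates). Camera axes: x right, y up, looking along -z (the intrinsics and any distortion apply to the point x, -y, -z); pixel columns grow to the right and rows downward; lengths in m; the calibration is good to about 2 mm. A picture is of the moment at which its call begins. get_calibration takes no time and is no camera call.
- r.finish_job(): hands the job in; it is judged then, once.
The state is a dict: "time_s": time; "joints": joint angles; "joint_velocities": joint speeds; "effort": joint torques, N m; "tcp_pos": TCP position; "ee_rot": TCP orientation; "wrist_force": force on the tool from outside, world axes, zero at the start; "moment": the same for the moment, N m; "gripper_width": opening from 0.0 (shut) to 1.0 (fully open); "gripper_force": force on a finger pad.
Only numpy, scipy, OpenCV 4.12 (cv2) and the standard library are available. Lean on these libraries where they do the work, as an engineer would, in place of code of your own. Each camera call takes 0.05 s, during which the arm holds its last target. There are 200 camera calls.

### The job

The polishing beads in the steel bowl have been rinsed and must be turned so that they dry evenly. Take the wooden stirring rod with the red handle from its block and, with its foot down close to the bowl's floor among the beads, stir round and round the bowl, well out from the middle, for at least three full circles so that the beads are shifted; then stand the rod back in the pocket of the block, handle up, and let go. Keep every bead in the bowl, leave the bowl standing where it is and leave the other things alone.

Things in the scene. Friction and masses are not known exactly. Their poses are not given: they have to be found in the camera images.
- bowl: loose steel bowl, round, nearly straight-sided with a flat floor, 0.8 kg, open at the top; outer diameter 128 mm at the foot and 140 mm at the rim, 60 mm high, walls 4 mm, floor 5 mm thick (inner floor 120 mm across). Origin: centre of its underside, z up
- stirrer: wooden stirring rod, 154 mm long, 70 g, at the start standing upright in the pocket of the wooden block: pale cylindrical foot 24 mm in diameter and 26 mm high, thin pale shaft 14 mm in diameter, and over the top 64 mm a round red rubber-sleeved handle 20 mm in diameter. Origin: centre of the foot's flat end; z runs along the rod to the handle's top
- stirrer_foot (a point): centre of the flat lower end of the stirring rod's foot
- stirrer_grip (a point): point on the rod's axis in the red handle, 127 mm from the foot's end, 27 mm below the top: a good place to grip from above
- block: dark wooden block fixed to the bench, 100 x 100 x 80 mm high, with one square pocket open at the top, 56 mm wide, its floor 5 mm above the bench. Origin: centre of its underside, x and y along its sides
- bead0_center (a point): centre of a blue smooth, slippery ceramic polishing bead, a ball 24 mm in diameter, 18 g, on the floor of the steel bowl (six beads in all)
- bead1_center (a point): centre of a white smooth, slippery ceramic polishing bead, a ball 24 mm in diameter, 18 g, on the floor of the steel bowl (six beads in all)
- bead2_center (a point): centre of a yellow smooth, slippery ceramic polishing bead, a ball 24 mm in diameter, 18 g, on the floor of the steel bowl (six beads in all)
- bead3_center (a point): centre of a blue smooth, slippery ceramic polishing bead, a ball 24 mm in diameter, 18 g, on the floor of the steel bowl (six beads in all)
- bead4_center (a point): centre of a white smooth, slippery ceramic polishing bead, a ball 24 mm in diameter, 18 g, on the floor of the steel bowl (six beads in all)
- bead5_center (a point): centre of a yellow smooth, slippery ceramic polishing bead, a ball 24 mm in diameter, 18 g, on the floor of the steel bowl (six beads in all)
- tin: bystander: red eight-sided open tin with watch dials, 150 x 100 x 42 mm high, 0.5 kg. Origin: centre of its underside
- pot_blue: bystander: small clear pot with a blue lid, 48 mm in diameter, 38 mm high. Origin: centre of its underside
- pot_green: bystander: small clear pot with a green lid, 48 mm in diameter, 38 mm high. Origin: centre of its underside
- carton: bystander: small closed carton, 70 x 50 x 30 mm high. Origin: centre of its underside
- loupe: bystander: black eyeglass loupe, 38 mm in diameter, 30 mm high. Origin: centre of its underside
- driver: bystander: screwdriver lying flat, 140 mm long. Origin: on the bench under its middle

How it is judged (in metres and radians):
On the way, in this order (a step that is already met when the one before it is completed fails the run):
1. the rod's foot is down in the bowl (less than 22 mm above the level of its underside) and at least 16 mm to the bowl's own +x side (z of stirrer_foot in the frame of bowl between -0.005 and 0.022 m and horizontal distance between stirrer_foot and bowl below 0.066 m and x of stirrer_foot in the frame of bowl above 0.016 m).
2. stirring on: the foot, still that low, is at least 16 mm to the opposite (-x) side (z of stirrer_foot in the frame of bowl between -0.005 and 0.022 m and horizontal distance between stirrer_foot and bowl below 0.066 m and x of stirrer_foot in the frame of bowl below -0.016 m).
3. the foot, that low, is at least 16 mm to the bowl's +y side and not on its -x side (z of stirrer_foot in the frame of bowl between -0.005 and 0.022 m and horizontal distance between stirrer_foot and bowl below 0.066 m and y of stirrer_foot in the frame of bowl above 0.016 m and x of stirrer_foot in the frame of bowl above -0.01 m).
4. the foot, that low, is at least 16 mm to the opposite (-y) side (z of stirrer_foot in the frame of bowl between -0.005 and 0.022 m and horizontal distance between stirrer_foot and bowl below 0.066 m and y of stirrer_foot in the frame of bowl below -0.016 m).
5. the foot, that low, is again 16 mm to the +x side, not on the -y side, and beads are shifted: of each two that began opposite one another, one or both are over 15 mm from their start (all of step 1 and distance of any of bead0_center, bead3_center from where it was at the start of the episode above 0.015 m and distance of any of bead1_center, bead4_center from where it was at the start of the episode above 0.015 m and distance of any of bead2_center, bead5_center from where it was at the start of the episode above 0.015 m and y of stirrer_foot in the frame of bowl above -0.01 m).
At the end, for the whole second after the job is handed in: The rod stands at rest in the block's pocket, handle up (foot in the 56 mm pocket, under 20 mm above the bench, lean under 0.8 rad); all six beads lie in the bowl (centres within 62 mm of its axis, below 60 mm); the bowl is upright (0.1 rad), at rest, within 30 mm of its start (x of stirrer_foot in the frame of block between -0.028 and 0.028 m and y of stirrer_foot in the frame of block between -0.028 and 0.028 m and z of stirrer_foot in the frame of block below 0.02 m and angle between stirrer's own z axis and vertical below 0.8 rad and linear speed of stirrer below 0.03 m/s and horizontal distance between each of bead0_center, bead1_center, bead2_center, bead3_center, bead4_center, bead5_center and bowl below 0.062 m and height (world z) of each of bead0_center, bead1_center, bead2_center, bead3_center, bead4_center, bead5_center below 0.06 m and angle between bowl's own z axis and vertical below 0.1 rad and distance of bowl from where it was at the start of the episode below 0.03 m and linear speed of bowl below 0.02 m/s); the robot touches nothing.
It fails at once if the bowl is shoved, lifted or tipped (moved more than 40 mm or tilted more than 0.25 rad) (distance of bowl from where it was at the start of the episode above 0.04 m or angle between bowl's own z axis and vertical above 0.25 rad).
It fails at once if a bystander (tin, pots, carton, loupe, screwdriver) is moved more than 30 mm (distance of any of tin, pot_blue, pot_green, carton, loupe, driver from where it was at the start of the episode above 0.03 m).
It also fails if it takes over 72 s, if anything falls off the work surface, if the arm or the gripper's body presses on something with over 40 N, if the wrist force passes 120 N, or if a joint passes its speed limit or range.

## Working session

There is one attempt and no reset: what is moved stays moved. The work goes in short steps, Python scripts to look and compute and a tool call to move; the robot and the scene stay as the last step left them, time stands still between calls to the robot, and variables do not carry over. Pictures are saved under pics/ and viewed, at most 12 in all, crops included, and the job is handed in when it is done.

Besides the shell and the picture viewer there is one more tool, called as a command line: name --argument value ..., lists and objects as JSON in quotes. jog_arm: Moves the arm, as the interface text tells. Scaled input: -1 to 1 covers 0.025 m each way for a shift and 8 degrees each way for a turn. Its arguments: {"type":"object","properties":{"plan":{"type":"string"}},"required":["plan"]}

```bash
mkdir -p pics; cat > h.py <<'E'
import numpy as np, cv2
from station import r
def cap(n):
    im,d=r.capture(n); c=r.get_calibration(n); return im,d,np.array(c["mtx"]),np.array(c["extrinsics"])
def ray(u,v,K,T):
    d=np.array([(u-K[0,2])/K[0,0],-(v-K[1,2])/K[1,1],-1]); return T[:3,3],T[:3,:3]@d
def onz(u,v,z,K,T):
    o,d=ray(u,v,K,T); return o+d*(z-o[2])/d[2]
def cloud(D,K,T):
    v,u=np.mgrid[:D.shape[0],:D.shape[1]]
    P=np.stack([(u-K[0,2])/K[0,0]*D,-(v-K[1,2])/K[1,1]*D,-D],-1)
    return P@T[:3,:3].T+T[:3,3]
E
python3 - <<'E'
from h import *
for n in ("scene","top"):
    im,d,K,T=cap(n); cv2.imwrite(f"pics/{n}0.png",im[:,:,::-1]); np.savez(n,im=im,d=d,K=K,T=T)
    print(n,T.round(3).tolist(),K.round(1).tolist(),r.get_calibration(n).keys())
s=r.sense(); print(s["tcp_pos"],s["ee_rot"],s["time_s"])
E
```

```text
scene [[-0.44, -0.731, 0.521, 1.038], [0.898, -0.351, 0.265, 0.34], [-0.011, 0.585, 0.811, 0.876], [0.0, 0.0, 0.0, 1.0]] [[432.9, 0.0, 294.1], [0.0, 432.9, 211.5], [0.0, 0.0, 1.0]] dict_keys(['mtx', 'extrinsics'])
top [[-0.012, 0.998, -0.061, 0.453], [-1.0, -0.012, 0.015, 0.103], [0.015, 0.061, 0.998, 1.498], [0.0, 0.0, 0.0, 1.0]] [[505.8, 0.0, 266.7], [0.0, 505.8, 207.7], [0.0, 0.0, 1.0]] dict_keys(['mtx', 'extrinsics'])
[0.26639641 0.56475339 0.20029673] [[ 9.04339385e-01 -4.26813487e-01 -7.24558112e-04]
 [-4.26814093e-01 -9.04337713e-01 -1.74087340e-03]
 [ 8.77830189e-05  1.88359199e-03 -9.99998222e-01]] 0.1
```

View pics/scene0.png

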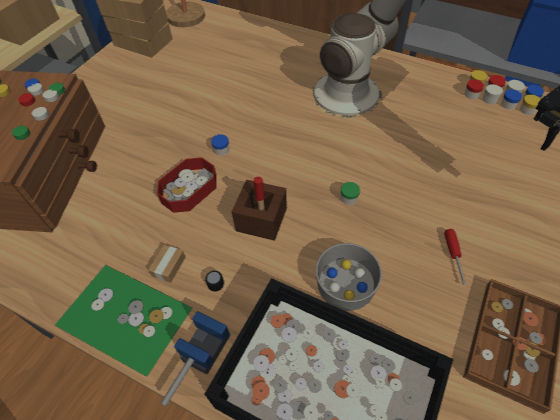

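View pics/top0.png

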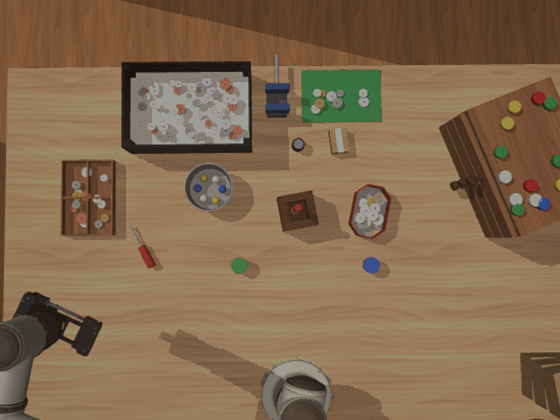

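Scene: block at (262,210) with the rod's red handle at about (258,190), and the bowl at (348,275). Top: bowl at (209,187), with beads in a ring and an empty middle. The handle is at (297,208) in the block at (297,211).

```bash
cat > meas.py <<'E'
from h import *
from scipy.optimize import least_squares
def fitc(p):
    c=least_squares(lambda q:np.hypot(p[:,0]-q[0],p[:,1]-q[1])-q[2],[*p.mean(0)[:2],.06],loss='soft_l1',f_scale=.002).x; return c
V={n:dict(np.load(n+".npz")) for n in("scene","top")}
box={"scene":((240,170,290,240),(310,238,388,312)),"top":((270,185,325,235),(180,158,238,216))}
pix={}
for n,v in V.items():
    P=cloud(v["d"],v["K"],v["T"]); im=v["im"].astype(int)
    (a,b,c,d),(e,f,g,h)=box[n]
    red=np.zeros(im.shape[:2],bool); red[b:d,a:c]=((im[...,0]>110)&(im[...,1]<70)&(im[...,2]<70))[b:d,a:c]
    Q=P[red]; y,x=np.nonzero(red); pix[n]=(x,y)
    print(n,"red n",len(x),"px",x.min(),x.max(),y.min(),y.max(),"z",np.percentile(Q[:,2],[2,50,98]).round(3),"xy",np.median(Q,0).round(4))
    for lo,hi in ((.09,.11),(.11,.13),(.13,.15),(.15,.17)):
        q=Q[(Q[:,2]>lo)&(Q[:,2]<hi)]
        if len(q)>3: print("  slice",lo,len(q),q.mean(0).round(4))
    B=P[b:d,a:c].reshape(-1,3); t=B[(B[:,2]>.07)&(B[:,2]<.09)]
    if len(t)>20:
        rc=cv2.minAreaRect((t[:,:2]*1000).astype(np.float32)); print("  block",len(t),np.median(t[:,2]).round(4),rc)
    W=P[f:h,e:g].reshape(-1,3); w=W[(W[:,2]>.053)&(W[:,2]<.075)]; c=fitc(w)
    print("  rim",len(w),np.median(w[:,2]).round(4),c.round(4)); fl=W[(W[:,2]<.05)]
    bm=im[f:h,e:g]; R,G,Bl=bm[...,0],bm[...,1],bm[...,2]; PW=P[f:h,e:g]
    ins=np.hypot(PW[...,0]-c[0],PW[...,1]-c[1])<.056
    for nm,m in (("blue",(Bl>R+40)),("yel",(R>Bl+60)&(G>90)),("white",(R>140)&(abs(R-Bl)<35))):
        k,l,s,ce=cv2.connectedComponentsWithStats((m&ins).astype(np.uint8))
        for i in range(1,k):
            if s[i,4]>12:
                z=onz(ce[i][0]+e,ce[i][1]+f,.022,v["K"],v["T"]); print("  ",nm,s[i,4],z[:2].round(4),"rel",((z[:2]-c[:2])*1000).round(0), "z",np.median(PW[l==i][:,2]).round(3))
# handle top by two rays
v=V["top"];x,y=pix["top"]; o1,d1=ray(x.mean(),y.mean(),v["K"],v["T"])
for off in (3,):
    w=V["scene"]; X,Y=pix["scene"]; m=Y<Y.min()+5; o2,d2=ray(X[m].mean(),Y[m].mean(),w["K"],w["T"])
    st=np.linalg.lstsq(np.c_[d1,-d2],o2-o1,rcond=None)[0]; print("tri handle top",(o1+d1*st[0]).round(4),(o2+d2*st[1]).round(4))
E
python3 meas.py
python3 - <<'E'
import numpy as np,cv2
a=np.load('top.npz')['im'][:,:,::-1];b=np.load('scene.npz')['im'][:,:,::-1]
z=lambda i:cv2.resize(i,(400,400),interpolation=cv2.INTER_NEAREST)
cv2.imwrite('pics/c1.png',np.hstack([z(a[155:255,240:340]),z(b[160:260,220:320])]))
E
```

```text
scene red n 51 px 254 262 177 200 z [0.002 0.159 0.163] xy [ 0.5361 -0.0021  0.1594]
  slice 0.15 46 [ 0.5359 -0.0024  0.1596]
  block 1089 0.0804 ((530.9614868164062, -8.843257904052734), (105.35299682617188, 101.66886901855469), 9.97266674041748)
  rim 563 0.0594 [0.604  0.2444 0.0673]
   blue 82 [0.6021 0.208 ] rel [ -2. -36.] z 0.026
   blue 85 [0.6061 0.2798] rel [ 2. 35.] z 0.025
   yel 68 [0.5688 0.2285] rel [-35. -16.] z 0.026
   yel 44 [0.6337 0.2613] rel [30. 17.] z 0.027
   white 42 [0.575  0.2637] rel [-29.  19.] z 0.027
   white 49 [0.6313 0.2279] rel [ 27. -17.] z 0.027
top red n 41 px 294 301 204 210 z [0.154 0.16  0.164] xy [ 0.536 -0.     0.16 ]
  slice 0.15 41 [0.5359 0.0008 0.16  ]
  block 886 0.0805 ((532.5053100585938, -5.084239959716797), (100.1836166381836, 100.36097717285156), 10.134781837463379)
  rim 256 0.0604 [0.6034 0.2479 0.067 ]
   blue 30 [0.6042 0.2828] rel [ 1. 35.] z 0.027
   blue 37 [0.6005 0.2115] rel [ -3. -36.] z 0.027
   yel 28 [0.6342 0.2655] rel [31. 18.] z 0.027
   yel 39 [0.5674 0.2318] rel [-36. -16.] z 0.027
   white 27 [0.6312 0.2323] rel [ 28. -16.] z 0.028
   white 27 [0.5753 0.2681] rel [-28.  20.] z 0.028
tri handle top [0.5357 0.001  0.163 ] [ 0.5371 -0.0016  0.1633]
```

View pics/c1.png

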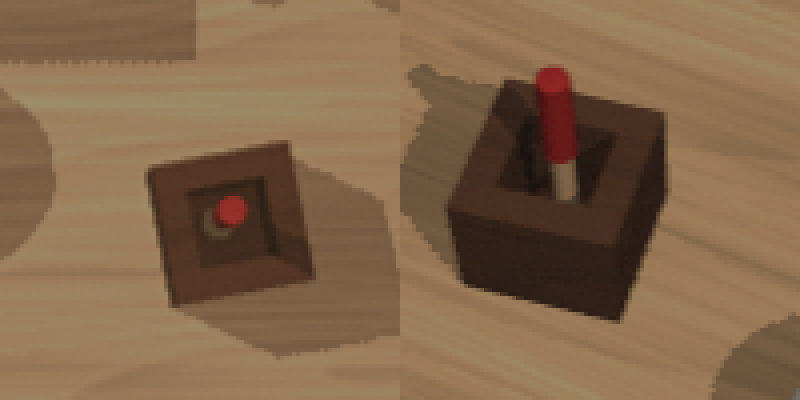

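The crop shows the rod upright in the pocket, with its handle top at z≈0.161 (expected 0.159). The rim (0.060) and block top (0.080) heights agree with the text. The rod axis is at about (0.536, 0.000). The bowl is at about (0.6037, 0.246), with beads at r≈35 mm and a free centre.

jog_arm --plan "0.97 0.79 0 0 0 0 -1;0.97 0.79 0 0 0 0 -1;0.97 0.79 0 0 0 0 -1;0.97 0.79 0 0 0 0 -1;0.97 0.79 0 0 0 0 -1;0.97 0.79 0 0 0 0 -1;0.97 0.79 0 0 0 0 -1;0.97 0.79 0 0 0 0 -1;0.97 0.79 0 0 0 0 -1;0.97 0.79 0 0 0 0 -1"

```text
time_s: 1.1
tcp_pos: [0.4018, 0.2817, 0.2009]
ee_rot: [[0.904, -0.427, -0.001], [-0.427, -0.904, -0.0], [-0.0, 0.001, -1.0]]
wrist_force: [0.0, 1.1, 0.6]
gripper_width: 1.002
gripper_force: 0.0
```

jog_arm --plan "0.97 0.79 0 0 0 0 -1;0.97 0.79 0 0 0 0 -1;0.97 0.79 0 0 0 0 -1;0.97 0.79 0 0 0 0 -1;0.97 0.79 0 0 0 0 -1;0.97 0.79 0 0 0 0 -1;0.97 0.79 0 0 0 0 -1;0.97 0.79 0 0 0 0 -1;0.97 0.79 0 0 0 0 -1;0.97 0.79 0 0 0 0 -1"

```text
time_s: 2.1
tcp_pos: [0.5368, -0.0002, 0.2008]
ee_rot: [[0.904, -0.427, -0.001], [-0.427, -0.904, -0.0], [-0.001, 0.0, -1.0]]
wrist_force: [-0.4, 0.2, 0.2]
gripper_width: 0.999
gripper_force: 0.0
```

jog_arm --plan "0 0 0 0 0 0 -1;0 0 0 0 0 0 -1;0 0 0 0 0 0 -1;0 0 0 0 0 0 -1;0 0 0 0 0 0 -1;0 0 0 0 0 0 -1;0 0 0 0 0 0 -1;0 0 0 0 0 0 -1;0 0 0 0 0 0 -1;0 0 0 0 0 0 -1"

```text
time_s: 3.1
tcp_pos: [0.5367, 0.0011, 0.2013]
ee_rot: [[0.904, -0.427, -0.0], [-0.427, -0.904, -0.0], [-0.0, 0.0, -1.0]]
wrist_force: [-0.4, -0.8, 0.4]
gripper_width: 1.002
gripper_force: 0.0
```

```bash
cat > st.py <<'E'
from h import *
import sys
s=r.sense(); p=np.array(s["tcp_pos"]); R=np.array(s["ee_rot"])
print("t",s["time_s"],"p",p.round(4),"R",R.round(4).tolist(),"F",np.round(s["wrist_force"],1),"w",s["gripper_width"],"gf",s["gripper_force"],"j",np.round(s["joints"],1))
if len(sys.argv)>3:
    g=np.array([float(a) for a in sys.argv[1:4]]); print("units",(R.T@(g-p)/.025).round(2))
E
python3 st.py 0.536 0 0.113
```

```text
t 3.1 p [0.5367 0.0011 0.2013] R [[0.9044, -0.4267, -0.0], [-0.4267, -0.9044, -0.0], [-0.0, 0.0, -1.0]] F [-0.4 -0.8  0.4] w 1.0015934986333588 gf 0.0 j [ 17.4  13.5 -12.    0.  -64.6  47.3]
units [-0.01  0.05  3.53]
```

jog_arm --plan "0 0 0.7 0 0 0 -1;0 0.03 0.7 0 0 0 -1;0 0 0.7 0 0 0 -1;0 0 0.7 0 0 0 -1;0 0 0.7 0 0 0 -1;0 0 0 0 0 0 -1;0 0 0 0 0 0 1;0 0 0 0 0 0 1;0 0 0 0 0 0 1;0 0 0 0 0 0 1"

```text
time_s: 4.1
tcp_pos: [0.5369, 0.0005, 0.1146]
ee_rot: [[0.904, -0.427, 0.002], [-0.427, -0.904, 0.0], [0.001, -0.001, -1.0]]
wrist_force: [-0.6, 0.3, -0.9]
gripper_width: 0.723
gripper_force: 0.0
```

jog_arm --plan "0 0 0 0 0 0 1;0 0 0 0 0 0 1;0 0 0 0 0 0 1;0 0 0 0 0 0 1;0 0 0 0 0 0 1;0 0 0 0 0 0 1;0 0 0 0 0 0 1;0 0 0 0 0 0 1;0 0 0 0 0 0 1;0 0 0 0 0 0 1"

```text
time_s: 5.1
tcp_pos: [0.5364, 0.0004, 0.1137]
ee_rot: [[0.904, -0.427, -0.0], [-0.427, -0.904, -0.0], [-0.0, 0.0, -1.0]]
wrist_force: [-0.5, -1.0, -1.8]
gripper_width: 0.222
gripper_force: 29.9
```

jog_arm --plan "0 0 -0.3 0 0 0 1;0 0 -0.4 0 0 0 1;0 0 -0.5 0 0 0 1;0 0 -0.5 0 0 0 1;0 0 -0.5 0 0 0 1;0 0 -0.5 0 0 0 1;0 0 -0.5 0 0 0 1;0 0 -0.5 0 0 0 1;0 0 -0.5 0 0 0 1;0 0 0 0 0 0 1"

```text
time_s: 6.1
tcp_pos: [0.5377, 0.0006, 0.2211]
ee_rot: [[0.905, -0.426, 0.004], [-0.426, -0.905, 0.001], [0.004, -0.002, -1.0]]
wrist_force: [0.5, 0.7, -1.3]
gripper_width: 0.22
gripper_force: 29.9
```

```bash
python3 st.py 0.6037 0.246 0.22; python3 - <<'E'
from h import *
o=[]
for n,(a,b) in (("scene",(210,80)),("top",(250,150))):
    im,d,K,T=cap(n); o.append(cv2.resize(im[b:b+150,a:a+150,::-1],(400,400)))
cv2.imwrite("pics/c2.png",np.hstack(o))
E
```

```text
t 6.1 p [0.5377 0.0006 0.2211] R [[0.9045, -0.4264, 0.0044], [-0.4264, -0.9045, 0.0006], [0.0037, -0.0025, -1.0]] F [ 0.5  0.7 -1.3] w 0.22003754989218585 gf 29.92894307244569 j [ 17.4  12.6 -10.2   0.  -67.   47.4]
units [ -1.8  -10.01   0.06]
```

View pics/c2.png

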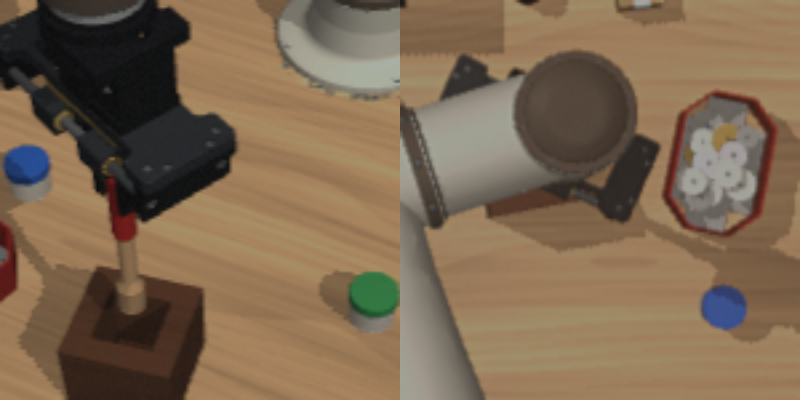

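The rod hangs upright in the grip (foot at (131,300) in the left crop), clear of the block. Now moving over the bowl centre.

jog_arm --plan "-0.1 -0.5 0 0 0 0 1;-0.18 -1 0 0 0 0 1;-0.18 -1 0 0 0 0 1;-0.18 -1 0 0 0 0 1;-0.18 -1 0 0 0 0 1;-0.18 -1 0 0 0 0 1;-0.18 -1 0 0 0 0 1;-0.18 -1 0 0 0 0 1;-0.18 -1 0 0 0 0 1;-0.18 -1 0 0 0 0 1"

```text
time_s: 7.2
tcp_pos: [0.5986, 0.2352, 0.2175]
ee_rot: [[0.905, -0.426, -0.002], [-0.426, -0.905, -0.001], [-0.001, 0.002, -1.0]]
wrist_force: [-0.7, -0.5, -1.1]
gripper_width: 0.224
gripper_force: 29.9
```

jog_arm --plan "-0.1 -0.5 0 0 0 0 1;0 0 0 0 0 0 1;0 0 0 0 0 0 1;0 0 0 0 0 0 1;0 0 0 0 0 0 1;0 0 0 0 0 0 1;0 0 0 0 0 0 1;0 0 0 0 0 0 1;0 0 0 0 0 0 1;0 0 0 0 0 0 1"

```text
time_s: 8.2
tcp_pos: [0.6019, 0.2459, 0.2187]
ee_rot: [[0.904, -0.427, -0.0], [-0.427, -0.904, 0.0], [-0.0, -0.0, -1.0]]
wrist_force: [0.2, -0.5, -1.2]
gripper_width: 0.223
gripper_force: 29.9
```

```bash
python3 st.py 0.6037 0.246 0.12; python3 - <<'E'
from h import *
im,d,K,T=cap("scene"); cv2.imwrite("pics/c3.png",cv2.resize(im[180:320,280:420,::-1],(500,500)))
c=lambda p:(lambda q:(K[0,0]*q[0]/-q[2]+K[0,2],-K[1,1]*q[1]/-q[2]+K[1,2]))(T[:3,:3].T@(np.array(p)-T[:3,3]))
print("foot expected px",[(np.array(c((.6037,.246,z)))-[280,180])*500/140 for z in(.11,.022)])
E
```

```text
t 8.2 p [0.6019 0.2459 0.2187] R [[0.9044, -0.4267, -0.0], [-0.4267, -0.9044, 0.0], [-0.0, -0.0, -1.0]] F [ 0.2 -0.5 -1.2] w 0.22277899613013963 gf 29.927116341423243 j [ 36.4  23.9   5.9  -0.  -72.   28.3]
units [ 0.06 -0.03  3.95]
foot expected px [array([255.12205713, 285.14990015]), array([241.2557608 , 356.39864272])]
```

View pics/c3.png

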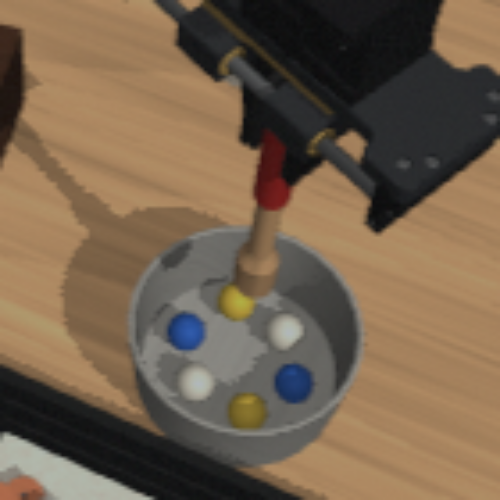

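Foot tip at (253,293) in the crop, centred over the gap in the bead ring as projected. Descending in the middle.

jog_arm --plan "0.06 -0.03 0.3 0 0 0 1;0 0 0.5 0 0 0 1;0 0 0.5 0 0 0 1;0 0 0.5 0 0 0 1;0 0 0.5 0 0 0 1;0 0 0.5 0 0 0 1;0 0 0.4 0 0 0 1;0 0 0.4 0 0 0 1;0 0 0.3 0 0 0 1;0 0 0 0 0 0 1"

```text
time_s: 9.25
tcp_pos: [0.603, 0.2456, 0.1198]
ee_rot: [[0.904, -0.427, -0.002], [-0.427, -0.904, -0.001], [-0.001, 0.002, -1.0]]
wrist_force: [0.6, 0.3, -1.3]
gripper_width: 0.222
gripper_force: 29.9
```

```bash
python3 st.py 0.6037 0.246 0.12
```

```text
t 9.25 p [0.603  0.2456 0.1198] R [[0.9043, -0.4268, -0.0021], [-0.4268, -0.9043, -0.0012], [-0.0014, 0.002, -1.0]] F [ 0.6  0.3 -1.3] w 0.22152546505994253 gf 29.928535292856395 j [ 36.4  28.2  -1.8  -0.  -60.1  28.4]
units [ 0.02 -0.03 -0.01]
```

No floor contact. Moving out to a 32 mm radius, then the first half circle.

jog_arm --plan "-0.03 -0.2 0 0 0 0 1;-0.03 -0.2 0 0 0 0 1;-0.03 -0.2 0 0 0 0 1;-0.03 -0.2 0 0 0 0 1;-0.03 -0.2 0 0 0 0 1;-0.03 -0.2 0 0 0 0 1;-0.02 -0.06 0 0 0 0 1;0 0 0 0 0 0 1;0 0 0 0 0 0 1;0 0 0 0 0 0 1"

```text
time_s: 10.25
tcp_pos: [0.6124, 0.276, 0.1212]
ee_rot: [[0.904, -0.427, -0.0], [-0.427, -0.904, -0.001], [-0.0, 0.001, -1.0]]
wrist_force: [0.5, -2.2, -0.4]
gripper_width: 0.217
gripper_force: 30.0
```

jog_arm --plan "0.4 0 0 0 0 0 1;0.38 0.12 0 0 0 0 1;0.32 0.24 0 0 0 0 1;0.24 0.32 0 0 0 0 1;0.12 0.38 0 0 0 0 1;0 0.4 0 0 0 0 1;-0.12 0.38 0 0 0 0 1;-0.24 0.32 0 0 0 0 1;-0.32 0.24 0 0 0 0 1;-0.38 0.12 0 0 0 0 1"

```text
time_s: 11.25
tcp_pos: [0.5959, 0.2163, 0.1225]
ee_rot: [[0.905, -0.426, 0.006], [-0.426, -0.905, 0.003], [0.004, -0.005, -1.0]]
wrist_force: [3.2, 3.9, -1.0]
gripper_width: 0.217
gripper_force: 30.4
```

```bash
python3 st.py; python3 - <<'E'
from h import *
im,d,K,T=cap("scene"); cv2.imwrite("pics/c4.png",cv2.resize(im[180:320,280:420,::-1],(500,500)))
E
```

```text
t 11.25 p [0.5959 0.2163 0.1225] R [[0.9046, -0.4262, 0.0059], [-0.4262, -0.9046, 0.0029], [0.0041, -0.0051, -1.0]] F [ 3.2  3.9 -1. ] w 0.21681349833738983 gf 30.352842926513404 j [ 34.6  26.2  -4.8   0.1 -58.6  30.2]
```

View pics/c4.png

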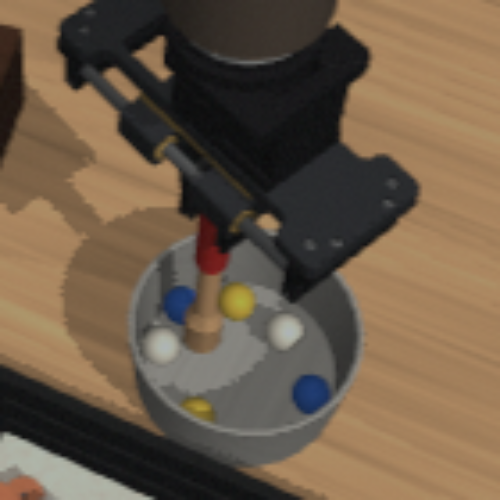

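The foot stirs low, beads are pushed to the wall, and the rim is at the same pixels (130–362), so the bowl has not moved. Continuing.

jog_arm --plan "-0.4 0 0.02 0 0 0 1;-0.38 -0.12 0.02 0 0 0 1;-0.32 -0.24 0 0 0 0 1;-0.24 -0.32 0 0 0 0 1;-0.12 -0.38 0 0 0 0 1;0 -0.4 0 0 0 0 1;0.12 -0.38 0 0 0 0 1;0.24 -0.32 0 0 0 0 1;0.32 -0.24 0 0 0 0 1;0.38 -0.12 0 0 0 0 1"

```text
time_s: 12.3
tcp_pos: [0.612, 0.2749, 0.1192]
ee_rot: [[0.904, -0.427, -0.004], [-0.427, -0.904, -0.004], [-0.002, 0.005, -1.0]]
wrist_force: [-0.5, -4.4, -0.2]
gripper_width: 0.219
gripper_force: 30.4
```

```bash
cat > bowl.py <<'E'
from meas import fitc
from h import *
im,d,K,T=cap("scene"); P=cloud(d,K,T)[238:312,310:388].reshape(-1,3)
w=P[(P[:,2]>.053)&(P[:,2]<.064)]; print("BOWL",len(w),fitc(w).round(4))
s=r.sense(); print(np.round(s["tcp_pos"],4),np.round(s["wrist_force"],1),s["time_s"])
E
python3 bowl.py | tail -2
```

```text
BOWL 403 [0.604  0.2441 0.067 ]
[0.6141 0.2749 0.1193] [ 1.6 -4.6  0.9] 12.35
```

jog_arm --plan "0.4 0 0 0 0 0 1;0.38 0.12 0 0 0 0 1;0.32 0.24 0 0 0 0 1;0.24 0.32 0 0 0 0 1;0.12 0.38 0 0 0 0 1;0 0.4 0 0 0 0 1;-0.12 0.38 0 0 0 0 1;-0.24 0.32 0 0 0 0 1;-0.32 0.24 0 0 0 0 1;-0.38 0.12 0 0 0 0 1"

```text
time_s: 13.35
tcp_pos: [0.5947, 0.2158, 0.121]
ee_rot: [[0.905, -0.426, 0.003], [-0.426, -0.905, 0.002], [0.002, -0.003, -1.0]]
wrist_force: [2.9, 2.7, -1.4]
gripper_width: 0.219
gripper_force: 30.2
```

jog_arm --plan "-0.4 0 0 0 0 0 1;-0.38 -0.12 0 0 0 0 1;-0.32 -0.24 0 0 0 0 1;-0.24 -0.32 0 0 0 0 1;-0.12 -0.38 0 0 0 0 1;0 -0.4 0 0 0 0 1;0.12 -0.38 0 0 0 0 1;0.24 -0.32 0 0 0 0 1;0.32 -0.24 0 0 0 0 1;0.38 -0.12 0 0 0 0 1"

```text
time_s: 14.35
tcp_pos: [0.6116, 0.2753, 0.119]
ee_rot: [[0.904, -0.427, -0.005], [-0.427, -0.904, -0.003], [-0.004, 0.005, -1.0]]
wrist_force: [-3.1, -4.1, 1.0]
gripper_width: 0.221
gripper_force: 30.5
```

```bash
python3 bowl.py | tail -2; python3 - <<'E'
from h import *
im,d,K,T=cap("scene"); cv2.imwrite("pics/c5.png",cv2.resize(im[180:320,280:420,::-1],(500,500)))
E
```

```text
BOWL 413 [0.604  0.2442 0.067 ]
[0.6126 0.2747 0.1187] [-1.2 -3.1  0.1] 14.4
```

View pics/c5.png

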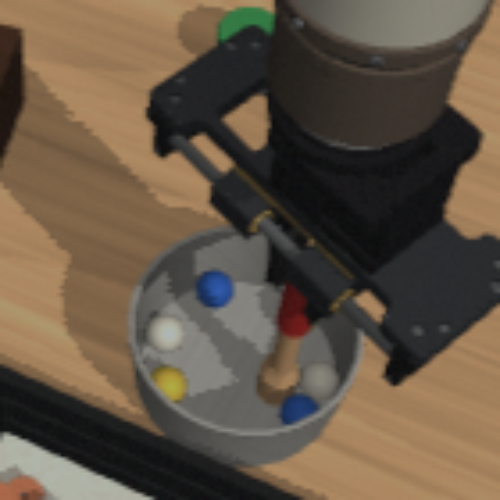

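Rod still low (foot at about (275,390)), beads spread around, bowl unmoved. Two more circles.

jog_arm --plan "0.4 0 0 0 0 0 1;0.38 0.12 0 0 0 0 1;0.32 0.24 0 0 0 0 1;0.24 0.32 0 0 0 0 1;0.12 0.38 0 0 0 0 1;0 0.4 0 0 0 0 1;-0.12 0.38 0 0 0 0 1;-0.24 0.32 0 0 0 0 1;-0.32 0.24 0 0 0 0 1;-0.38 0.12 0 0 0 0 1"

```text
time_s: 15.45
tcp_pos: [0.5951, 0.2165, 0.1213]
ee_rot: [[0.905, -0.426, 0.004], [-0.426, -0.905, 0.003], [0.002, -0.004, -1.0]]
wrist_force: [2.0, 3.5, -0.9]
gripper_width: 0.222
gripper_force: 30.4
```

jog_arm --plan "-0.4 0 0 0 0 0 1;-0.38 -0.12 0 0 0 0 1;-0.32 -0.24 0 0 0 0 1;-0.24 -0.32 0 0 0 0 1;-0.12 -0.38 0 0 0 0 1;0 -0.4 0 0 0 0 1;0.12 -0.38 0 0 0 0 1;0.24 -0.32 0 0 0 0 1;0.32 -0.24 0 0 0 0 1;0.38 -0.12 0 0 0 0 1"

```text
time_s: 16.45
tcp_pos: [0.6122, 0.275, 0.1191]
ee_rot: [[0.904, -0.427, -0.004], [-0.427, -0.904, -0.004], [-0.002, 0.005, -1.0]]
wrist_force: [-1.6, -5.6, 0.7]
gripper_width: 0.217
gripper_force: 30.6
```

jog_arm --plan "0.4 0 0 0 0 0 1;0.38 0.12 0 0 0 0 1;0.32 0.24 0 0 0 0 1;0.24 0.32 0 0 0 0 1;0.12 0.38 0 0 0 0 1;0 0.4 0 0 0 0 1;-0.12 0.38 0 0 0 0 1;-0.24 0.32 0 0 0 0 1;-0.32 0.24 0 0 0 0 1;-0.38 0.12 0 0 0 0 1"

```text
time_s: 17.45
tcp_pos: [0.5944, 0.2166, 0.1211]
ee_rot: [[0.905, -0.426, 0.003], [-0.426, -0.905, 0.003], [0.001, -0.004, -1.0]]
wrist_force: [-0.0, 3.8, -0.9]
gripper_width: 0.219
gripper_force: 30.4
```

jog_arm --plan "-0.4 0 0 0 0 0 1;-0.38 -0.12 0 0 0 0 1;-0.32 -0.24 0 0 0 0 1;-0.24 -0.32 0 0 0 0 1;-0.12 -0.38 0 0 0 0 1;0 -0.4 0 0 0 0 1;0.12 -0.38 0 0 0 0 1;0.24 -0.32 0 0 0 0 1;0.32 -0.24 0 0 0 0 1;0.38 -0.12 0 0 0 0 1"

```text
time_s: 18.45
tcp_pos: [0.6119, 0.2748, 0.1192]
ee_rot: [[0.904, -0.427, -0.005], [-0.427, -0.904, -0.004], [-0.003, 0.006, -1.0]]
wrist_force: [-0.5, -5.1, -0.0]
gripper_width: 0.224
gripper_force: 30.4
```

```bash
python3 bowl.py | tail -2; python3 - <<'E'
from h import *
im,d,K,T=cap("scene"); cv2.imwrite("pics/c6.png",cv2.resize(im[180:320,280:420,::-1],(500,500)))
E
```

```text
BOWL 406 [0.604  0.2441 0.067 ]
[0.6139 0.2747 0.1192] [ 1.  -4.1 -0.5] 18.5
```

View pics/c6.png

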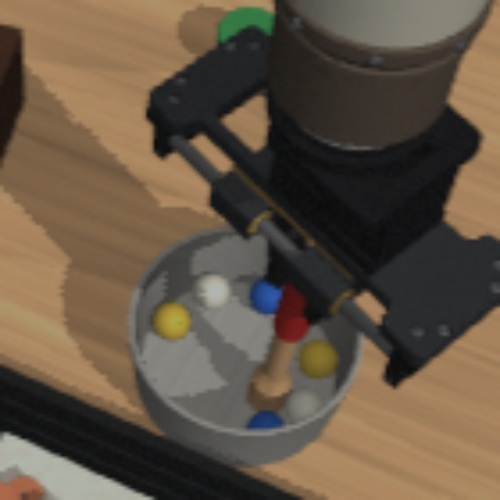

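```bash
python3 - <<'E'
from h import *
im,d,K,T=cap("scene")
c=np.array([.604,.2442])
f=lambda x,y,z:((onz(280+x*.28,180+y*.28,z,K,T)[:2]-c)*1000).round(0)
print("foot front edge",f(265,403,.012),"shaft@foot top",f(272,378,.038),"handle low",f(291,330,.107))
S=dict(b=[(-2,-36),(2,35)],y=[(-35,-16),(30,17)],w=[(-29,19),(27,-17)])
N=dict(b=[(267,296),(265,425)],y=[(172,321),(319,358)],w=[(213,291),(302,406)])
for k in S:
    for n in N[k]:
        p=f(*n,.020); print(k,p,[round(float(np.hypot(*(p-s)))) for s in S[k]])
E
```

```text
foot front edge [17. 25.] shaft@foot top [13. 25.] handle low [16. 30.]
b [-47.   0.] [58, 60]
b [35. 31.] [77, 33]
y [ -5. -46.] [42, 72]
y [-21.  45.] [63, 58]
w [-36. -31.] [50, 65]
w [13. 47.] [50, 66]
```

All beads are now 33–77 mm from where they began, and the foot is at about 30 mm radius. One more circle for safety, since the bowl's own x direction is not visible.

jog_arm --plan "0.4 0 0 0 0 0 1;0.38 0.12 0 0 0 0 1;0.32 0.24 0 0 0 0 1;0.24 0.32 0 0 0 0 1;0.12 0.38 0 0 0 0 1;0 0.4 0 0 0 0 1;-0.12 0.38 0 0 0 0 1;-0.24 0.32 0 0 0 0 1;-0.32 0.24 0 0 0 0 1;-0.38 0.12 0 0 0 0 1"

```text
time_s: 19.6
tcp_pos: [0.5953, 0.2172, 0.1213]
ee_rot: [[0.904, -0.427, 0.005], [-0.427, -0.904, 0.004], [0.002, -0.006, -1.0]]
wrist_force: [0.5, 4.2, -1.4]
gripper_width: 0.224
gripper_force: 30.2
```

jog_arm --plan "-0.4 0 0 0 0 0 1;-0.38 -0.12 0 0 0 0 1;-0.32 -0.24 0 0 0 0 1;-0.24 -0.32 0 0 0 0 1;-0.12 -0.38 0 0 0 0 1;0 -0.4 0 0 0 0 1;0.12 -0.38 0 0 0 0 1;0.24 -0.32 0 0 0 0 1;0.32 -0.24 0 0 0 0 1;0.38 -0.12 0 0 0 0 1"

```text
time_s: 20.6
tcp_pos: [0.6113, 0.2748, 0.119]
ee_rot: [[0.904, -0.427, -0.006], [-0.427, -0.904, -0.004], [-0.004, 0.007, -1.0]]
wrist_force: [-4.0, -4.5, -0.5]
gripper_width: 0.219
gripper_force: 30.6
```

jog_arm --plan "0.03 0.2 0 0 0 0 1;0.03 0.2 0 0 0 0 1;0.03 0.2 0 0 0 0 1;0.03 0.2 0 0 0 0 1;0.03 0.2 0 0 0 0 1;0.03 0.2 0 0 0 0 1;0 0 0 0 0 0 1;0 0 -0.1 0 0 0 1;0 0 -0.2 0 0 0 1;0 0 -0.3 0 0 0 1"

```text
time_s: 21.6
tcp_pos: [0.6037, 0.2477, 0.1354]
ee_rot: [[0.905, -0.426, -0.0], [-0.426, -0.905, -0.0], [-0.0, 0.0, -1.0]]
wrist_force: [-0.4, 0.4, -0.5]
gripper_width: 0.221
gripper_force: 30.0
```

jog_arm --plan "0 0 -0.4 0 0 0 1;0 0 -0.5 0 0 0 1;0 0 -0.5 0 0 0 1;0 0 -0.5 0 0 0 1;0 0 -0.5 0 0 0 1;0 0 -0.5 0 0 0 1;0 0 -0.5 0 0 0 1;0 0 -0.3 0 0 0 1;0 0 0 0 0 0 1;0 0 0 0 0 0 1"

```text
time_s: 22.6
tcp_pos: [0.6035, 0.2475, 0.2274]
ee_rot: [[0.904, -0.427, -0.001], [-0.427, -0.904, -0.0], [-0.001, 0.0, -1.0]]
wrist_force: [0.2, -0.2, -1.6]
gripper_width: 0.224
gripper_force: 30.0
```

```bash
python3 bowl.py | tail -2; python3 st.py 0.533 -0.004 0.2187; python3 - <<'E'
from h import *
im,d,K,T=cap("scene"); cv2.imwrite("pics/c7.png",cv2.resize(im[180:320,280:420,::-1],(500,500)))
E
```

```text
BOWL 515 [0.6038 0.2445 0.0673]
[0.6034 0.2474 0.2269] [0.1 0.1 0.2] 22.65
t 22.65 p [0.6034 0.2474 0.2269] R [[0.9044, -0.4267, -0.0015], [-0.4267, -0.9044, -0.0006], [-0.0011, 0.0011, -1.0]] F [0.1 0.1 0.2] w 0.22175354014352539 gf 29.99982599169016 j [ 36.5  23.9   7.1  -0.  -73.2  28.3]
units [ 1.75 10.29  0.34]
```

View pics/c7.png

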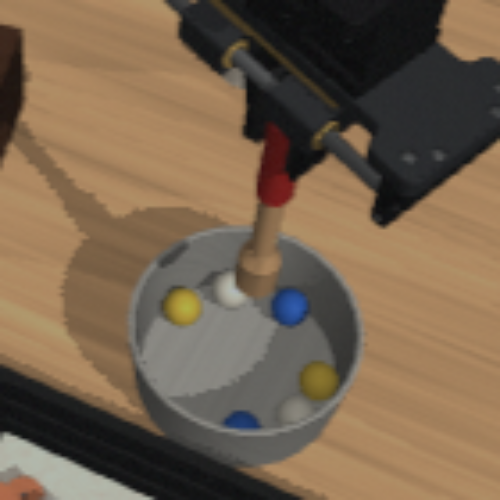

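Rod out and upright (foot at (255,290)), all six beads in the bowl, bowl unmoved. Back to the block.

jog_arm --plan "0.08 0.4 0 0 0 0 1;0.17 1 0 0 0 0 1;0.17 1 0 0 0 0 1;0.17 1 0 0 0 0 1;0.17 1 0 0 0 0 1;0.17 1 0 0 0 0 1;0.17 1 0 0 0 0 1;0.17 1 0 0 0 0 1;0.17 1 0 0 0 0 1;0.17 1 0 0 0 0 1"

```text
time_s: 23.7
tcp_pos: [0.5389, 0.0162, 0.2275]
ee_rot: [[0.904, -0.427, -0.001], [-0.427, -0.904, -0.0], [-0.001, 0.001, -1.0]]
wrist_force: [0.3, -0.7, -1.3]
gripper_width: 0.219
gripper_force: 30.0
```

jog_arm --plan "0.15 0.9 0 0 0 0 1;0 0 0 0 0 0 1;0 0 0 0 0 0 1;0 0 0 0 0 0 1;0 0 0 0 0 0 1;0 0 0 0 0 0 1;0 0 0 0 0 0 1;0 0 0 0 0 0 1;0 0 0 0 0 0 1;0 0 0 0 0 0 1"

```text
time_s: 24.7
tcp_pos: [0.5338, -0.0041, 0.2278]
ee_rot: [[0.904, -0.427, 0.0], [-0.427, -0.904, -0.0], [0.0, 0.0, -1.0]]
wrist_force: [-1.0, -0.7, -1.6]
gripper_width: 0.222
gripper_force: 30.0
```

```bash
python3 st.py 0.5325 -0.005 0.116; python3 - <<'E'
from h import *
im,d,K,T=cap("scene"); cv2.imwrite("pics/c8.png",cv2.resize(im[110:250,200:340,::-1],(500,500)))
E
```

```text
t 24.7 p [ 0.5338 -0.0041  0.2278] R [[0.9044, -0.4266, 0.0], [-0.4266, -0.9044, -0.0], [0.0, 0.0, -1.0]] F [-1.  -0.7 -1.6] w 0.22170659765213455 gf 30.00011766795069 j [ 17.   12.1  -9.9   0.  -68.1  47.8]
units [-0.03  0.05  4.47]
```

View pics/c8.png

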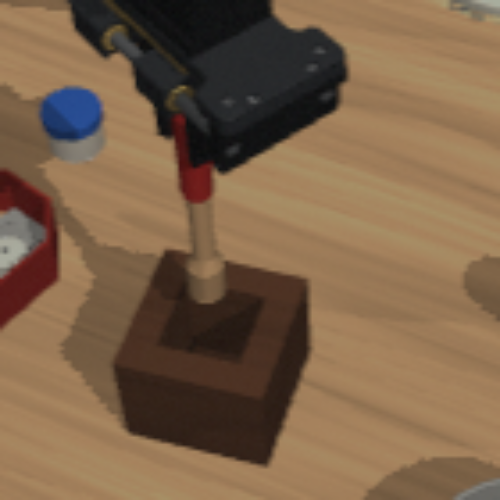

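The foot at (207,298) hangs over the pocket (centre about (212,327)). Lowering moves it down the image into it, within a 16 mm margin.

jog_arm --plan "0 0.04 0.4 0 0 0 1;0 0 0.5 0 0 0 1;0 0 0.5 0 0 0 1;0 0 0.5 0 0 0 1;0 0 0.5 0 0 0 1;0 0 0.5 0 0 0 1;0 0 0.5 0 0 0 1;0 0 0.4 0 0 0 1;0 0 0.3 0 0 0 1;0 0 0.2 0 0 0 1"

```text
time_s: 25.75
tcp_pos: [0.5332, -0.0051, 0.1195]
ee_rot: [[0.904, -0.427, -0.001], [-0.427, -0.904, -0.0], [-0.0, 0.0, -1.0]]
wrist_force: [-0.3, -0.1, -1.3]
gripper_width: 0.224
gripper_force: 30.0
```

jog_arm --plan "0 0 0.1 0 0 0 1;0 0 0.05 0 0 0 1;0 0 0 0 0 0 1;0 0 0 0 0 0 0.2;0 0 0 0 0 0 0;0 0 0 0 0 0 -0.3;0 0 0 0 0 0 -1;0 0 0 0 0 0 -1;0 0 0 0 0 0 -1;0 0 0 0 0 0 -1"

```text
time_s: 26.75
tcp_pos: [0.5333, -0.0051, 0.1165]
ee_rot: [[0.904, -0.427, 0.0], [-0.427, -0.904, -0.0], [0.0, 0.0, -1.0]]
wrist_force: [-0.3, -0.2, 0.2]
gripper_width: 0.773
gripper_force: 0.0
```

jog_arm --plan "0 0 0 0 0 0 -1;0 0 0 0 0 0 -1;0 0 0 0 0 0 -1;0 0 -0.2 0 0 0 -1;0 0 -0.4 0 0 0 -1;0 0 -0.5 0 0 0 -1;0 0 -0.7 0 0 0 -1;0 0 -0.8 0 0 0 -1;0 0 -0.8 0 0 0 -1;0 0 -0.8 0 0 0 -1"

```text
time_s: 27.75
tcp_pos: [0.5335, -0.0051, 0.2238]
ee_rot: [[0.904, -0.427, 0.002], [-0.427, -0.904, 0.0], [0.002, -0.001, -1.0]]
wrist_force: [0.7, 0.2, -0.0]
gripper_width: 1.002
gripper_force: 0.0
```

jog_arm --plan "0 0 -1 0 0 0 -1;-0.5 -0.5 0 0 0 0 -1;-0.8 -0.8 0 0 0 0 -1;-0.8 -0.8 0 0 0 0 -1;-0.8 -0.8 0 0 0 0 -1;-0.8 -0.8 0 0 0 0 -1;-0.5 -0.5 0 0 0 0 -1;0 0 0 0 0 0 -1;0 0 0 0 0 0 -1;0 0 0 0 0 0 -1"

```text
time_s: 28.75
tcp_pos: [0.4834, 0.1342, 0.247]
ee_rot: [[0.904, -0.427, 0.001], [-0.427, -0.904, 0.0], [0.0, -0.0, -1.0]]
wrist_force: [0.2, 0.1, -0.3]
gripper_width: 1.001
gripper_force: 0.0
```

```bash
python3 bowl.py | tail -2; python3 - <<'E'
from h import *
im,d,K,T=cap("scene"); cv2.imwrite("pics/c9.png",im[:,:,::-1])
E
```

```text
BOWL 532 [0.6038 0.2445 0.0672]
[0.4834 0.134  0.2468] [ 0.3 -1.   0.1] 28.8
```

View pics/c9.png

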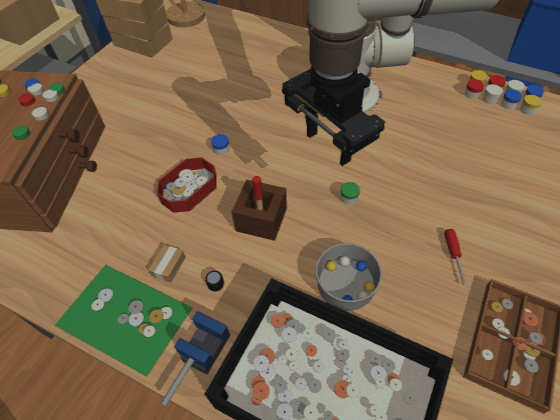

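The rod stands upright in the pocket (handle at (257,188)), the beads are in the bowl (348,275), the bystanders are unmoved, and the gripper is clear and empty.

```bash
python3 -c "
from station import r
print(r.finish_job())"
```

```text
the job is handed in; nothing more can be done
None
```

The job is handed in (the system gave no verdict): I stirred five full circles, stood the rod back upright in the block's pocket and let go; all six beads are in the bowl, and the bowl and bystanders had not moved.

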